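Pack the long cue extension into the cue case

ROBOT

A 6-joint arm with a two-finger parallel gripper is mounted at the origin on the work surface. World frame = base frame: x ahead of the robot, y to its left, z up, the work surface at z = 0. Lengths are in m, angles in rad, forces in N, time in s.
With the tool pointing down it reaches from about 0.35 to 0.975 m from the base axis. Payload 4.9 kg.
Tool frame: the origin (TCP) lies at the very end of the fingers, on their centre line; the grasp point (between the pads) lies 19 mm behind it; z points along the fingers, y is the line along which they close (so a half turn about z gives the same grasp; the last joint's range is limited). The gripper opens to 85 mm and grips with 20 to 120 N. Pads are 22 mm wide; open, the fingers measure 114 mm over their backs; the gripper's body (76 mm by 85 mm) begins 54 mm behind the grasp point. The pads swing forward as they close: fully open they stand 13 mm farther back than shut.
Start: joints at [-1.256, 0.053, 1.613, -0, 1.476, -0.119], TCP at [0.263, -0.567, 0.231] pointing down, gripper open.
Joint ranges: [-3.01, 3.01], [-1.01, 2.22], [0.06, 2.58], [-1.02, 4.17], [0.09, 2.62], [-3.14, 3.14]. Speed limits (rad/s): [2.57, 2.57, 3.14, 3.14, 3.14, 3.14].

INTERFACE

Orientations are given as a rotation vector (axis times angle).
In Python, from station import get_obs, get_image, get_calibration, finish_job gives the robot as it stands.
- The arm moves only by the tool servo_tool, never from a script. Its argument "increments" is a list of rows, each a list of 5 numbers: the opening, from 0 (shut) to 1 (fully open), then the shift along the tool's x, y, z in mm, then the turn about the tool's z in degrees. In form: [[jaw, tx, ty, tz, spin], ...]. A call has 1 to 12 rows; each row shifts and turns the commanded pose from where the row before left it, along the tool's axes as they then stand; what a row does not reach is not made up. A row lasts 1/8 s, in which the tool goes at most 62.5 mm and 10.7 degrees, less where a joint would pass 70% of its speed; a pose out of reach is approached as far as the arm can. A call is refused whole if a number of a shift passes 62.5 or a number of a turn 10.7, either way. A call with a gripper value outside its range is refused whole. The fingers move at their own pace and stop on an object; "force" is the grip in N (left out, the last holds). Time passes only in rows, so rows that do not move let the fingers close. It gives the time, the measured TCP pose, the force, the opening and the grip force at its end, in the units of the state.
- get_obs(): the state, without advancing time (a new reading comes with each control period).
- get_image(name): name is "side" or "top"; returns the picture (420x560x3 uint8, red, green, blue); there is no depth.
- get_calibration(name): a dict with "fx", "fy", "cx", "cy" (pixels), "R" (3x3) and "t" (3): a world point X has camera coordinates R X + t. Camera axes: x right, y down, z forward; pixel columns grow to the right and rows downward; lengths in m; the calibration is good to about 2 mm. A picture is of the moment at which its call begins. get_calibration takes no time and is no camera call.
- finish_job(): hands the job in; it is judged then, once.
The state is a dict: "t": time; "q": joint angles; "dq": joint speeds; "effort": joint torques, N m; "tool_pos": TCP position; "tool_rot": TCP orientation; "contact_force": force on the tool from outside, world axes, zero at the start; "wrist_torque": the same for the moment, N m; "opening": finger opening in m; "grip_force": force on a finger pad.
Only numpy, scipy, OpenCV 4.12 (cv2) and the standard library are available. Lean on these libraries where they do the work, as an engineer would, in place of code of your own. Each camera call takes 0.05 s, during which the arm holds its last target. There are 200 camera calls.

TASK

Unclip the longer of the two cue extensions from the spring clips of the wooden stand and slide it into the one empty channel of the cue case, fully home against the bottom. Then swing the case's end cap completely shut. Leave the short extension in its clips and the other things on the table where they are.

Things in the scene. Friction and masses are not known exactly. Their poses are not given: they have to be found in the camera images.
- long_extension: The longer cue extension: round brown wooden stick, 30 mm diameter, 200 mm long, about 0.16 kg, both ends tapered over 8 mm to a 20 mm flat; steel collar at one end, black rubber bumper at the other; either may go in first. Origin at its centre, y along it (+y the bumper). Starts level in either row of the stand's clips, its centre within 5 mm of midway between the row's two clips.
- short_extension: The shorter cue extension, same make and 30 mm diameter but 120 mm long; origin at its centre, y along its length. Lies in the other row of clips and stays there.
- stand: Fixed wooden stand, 170 (x) by 250 (y) by 20 mm, origin under its centre. Rows of clips at x = -45 and +45 mm, each of two steel spring clips at y = -38 and +38 mm, 14 mm long (y), 40 mm wide (x), tops 74 mm above the table. A clipped stick's axis is 50 mm up, with 15 mm of air under it between the clips. Lips grip over it: straight up it comes out with 10 to 20 N and is free 25 mm higher.
- case: Black hard cue case, fixed on the table, 120 mm wide (x), 70 high, 850 long. Origin on the table under the middle of its open end (mouth), which looks along +y; the case runs along -y. In the mouth, 35 mm up: an empty channel at x = -28 mm and one at x = +28 mm holding a cue butt of 29 mm diameter; between them (x = 0) two 13 mm cue shafts, 20 and 50 mm up. Butt and shafts stand 25 mm out.
- bore_mouth (a point): Centre of the mouth of the empty channel, on its axis, 35 mm above the table; axes as the case (+y points out of the mouth). The channel is 33 mm in diameter, level, a slick plastic tube (friction about 0.3) without a lead-in, 175 mm deep with a closed bottom: the long extension, fully home, still stands 25 mm out. Let go half in, it sags by up to the play.
- cap (a joint): Hinge of the case's hollow end cap, rad: 0 = shut over the mouth, grows to 2.6 wide open; seen from above it opens clockwise and shuts anticlockwise. It starts open, between 1.5 and 2.2. The hinge is stiff (0.12 N m of friction): the cap stays where it is left.
- cap_hinge (a point): Point on the upright hinge axis of the cap, at the mouth's +x edge (60 mm from the case's middle line, in the mouth plane), 35 mm above the table; axes as the case.
- cap_face (a point): Point on the outside of the cap's flat end face, 35 mm up, 85 mm from the hinge measured along the face; its +y points straight out of the face. The cap is a black box 120 by 70 mm, 55 mm deep, 4 mm walls, open towards the case, hinged at one edge of its open side; shut, its face stands 55 mm in front of the mouth, 50 mm of depth inside.
- chalk_a: Cube of cue chalk, 22 mm; origin under its centre.
- chalk_b: Another cube of cue chalk, 22 mm; origin under its centre.
- brush: Table brush, 50 by 230 by 42 mm high, origin under its centre, y along it.
- bridge_head: Black plastic bridge head lying flat, 150 by 95 mm, 22 mm high, origin under its bar.
- tumbler: Glass tumbler, 76 mm diameter, 95 mm high, origin under its centre.
- cue_ball_center (a point): Centre of the white cue ball, 57 mm diameter.

How it is judged:
By the outcome, as a careful person would: the job done as asked, in the order asked, and still so for the second after the job is handed in, with the robot touching nothing.
It also fails if it takes over 72 s, if anything falls off the work surface, if the arm or the gripper's body presses on something with over 40 N, if the wrist force passes 120 N, or if a joint passes its speed limit or range.

## Working session

There is one attempt and no reset: what is moved stays moved. The work goes in short steps, Python scripts to look and compute and a tool call to move; the robot and the scene stay as the last step left them, time stands still between calls to the robot, and variables do not carry over. Pictures are saved under pics/ and viewed, at most 10 in all, crops included, and the job is handed in when it is done.

Besides the shell and the picture viewer there is one more tool, called after ">>>" by a JSON object that holds its "method" and its "body". servo_tool: Moves the arm, as the interface text tells. Its arguments: {"type":"object","properties":{"increments":{"type":"array"},"force":{"type":"number"}},"required":["increments"]}

```bash
mkdir -p pics
python3 - <<'E'
from station import *
import cv2,numpy as np
for n in("top","side"):
    cv2.imwrite(f"pics/{n}0.png",get_image(n)[:,:,::-1]); c=get_calibration(n); print(n,c['fx'],c['cx'],c['cy'],np.round(c['R'],4).tolist(),np.round(c['t'],4).tolist())
o=get_obs();print(o['tool_rot'],o['t'],o['opening'])
E
```

```text
top 421.2123728115037 278.5121715324859 202.1784225255181 [[-0.0421, -0.9991, 0.0058], [-0.9782, 0.0401, -0.2036], [0.2032, -0.0142, -0.979]] [0.1223, 0.5508, 1.1962]
side 441.49152119553924 282.9890699735202 207.7898263744593 [[0.9999, -0.0136, -0.0032], [-0.0095, -0.4958, -0.8684], [0.0102, 0.8683, -0.4959]] [-0.5323, 0.1355, 1.0467]
[-3.06618203e+00 -6.75629404e-01  2.84378597e-04] 0.1 0.08569462848692276
```

View pics/top0.png

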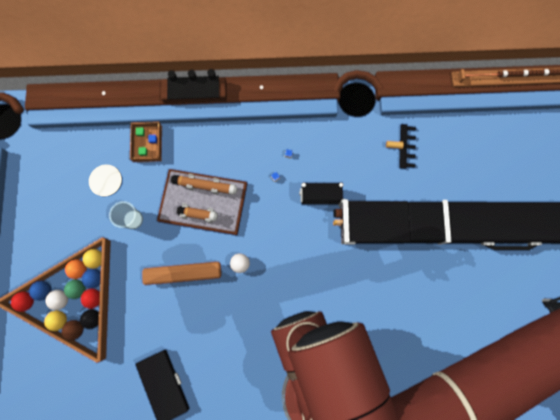

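View pics/side0.png

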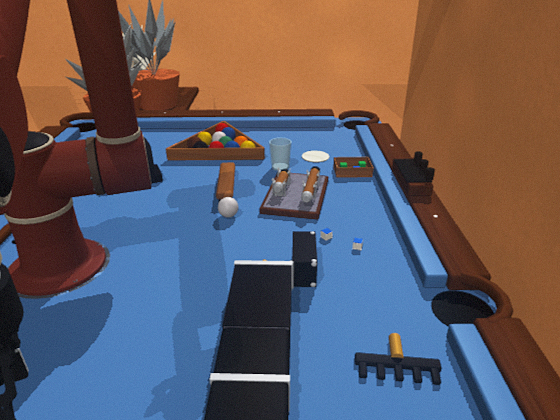

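Run:
```python
import cv2,numpy as np
t=cv2.imread("pics/top0.png");s=cv2.imread("pics/side0.png")
f=lambda im,x,y,w,h,k:cv2.resize(im[y:y+h,x:x+w],(w*k,h*k),interpolation=cv2.INTER_CUBIC)
a=f(t,150,160,100,75,4);b=f(t,290,170,100,75,4);c=f(s,250,160,100,75,4);d=f(s,220,220,100,75,4)
m=np.vstack([np.hstack([a,b]),np.hstack([c,d])])
cv2.imwrite("pics/crop0.png",np.clip(m*1.3,0,255).astype(np.uint8))
```

```text
(no output)
```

View pics/crop0.png

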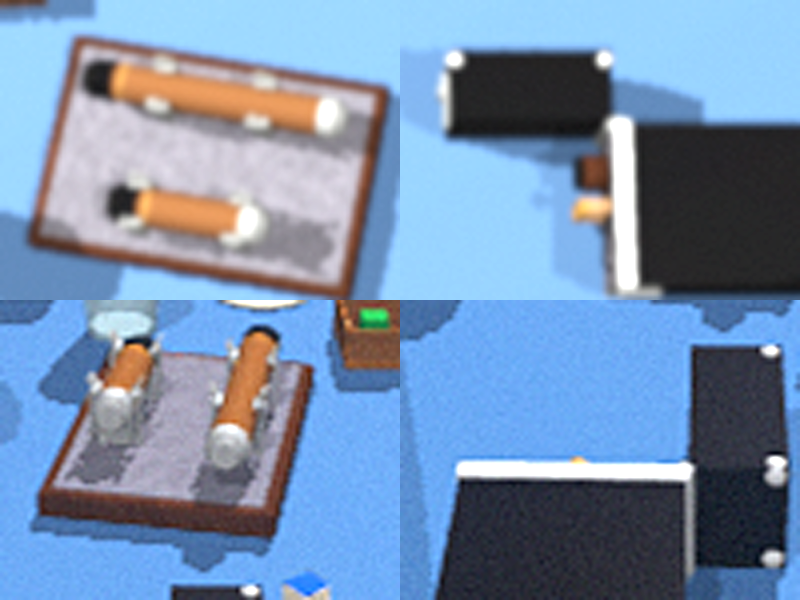

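The crops show the long stick from the bumper end at top-image px (171,179) to the collar end at (235,189). The case mouth edge is at top column ~302+140, rows 199–243. The cap is open by about 90°, at px (401–442, 183–203) in the 4x frame, i.e. roughly (301–342, 183–203) in the real image. I'll measure the edges to subpixel accuracy.

```bash
cat > h.py <<'E'
import numpy as np,cv2
from station import *
def ray(n,px):
    c=get_calibration(n);d=np.array([(px[0]-c['cx'])/c['fx'],(px[1]-c['cy'])/c['fy'],1]);R=np.array(c['R']);return -R.T@np.array(c['t']),R.T@d
def at(n,px,z):
    o,d=ray(n,px);return (o+d*(z-o[2])/d[2])[:2]
def proj(n,X):
    c=get_calibration(n);p=np.array(c['R'])@np.array(X)+np.array(c['t']);return np.array([c['fx']*p[0]/p[2]+c['cx'],c['fy']*p[1]/p[2]+c['cy']])
def cross(v,th,i0,i1):
    s=1 if i1>i0 else -1
    for i in range(i0,i1,s):
        a,b=float(v[i]),float(v[i+s])
        if (a-th)*(b-th)<=0 and a!=b: return i+s*(a-th)/(a-b)
    return None
def fit(P):
    P=np.array(P)
    for _ in range(4):
        k,b=np.polyfit(P[:,0],P[:,1],1);r=P[:,1]-k*P[:,0]-b;P=P[abs(r)<max(2.5*np.median(abs(r)),.0006)]
    return k,b,np.std(r),len(P)
E
python3 - <<'E'
from h import *
t=cv2.imread("pics/top0.png")[:,:,0];s=cv2.imread("pics/side0.png")[:,:,0]
L,R,U=[],[],[]
for r in range(285,400):
    if 370<r<384: continue
    a=cross(s[r],90,250,190); b=cross(s[r],90,265,310)
    if a:L.append(at("side",(a,r),.07)[::-1])
    if b:R.append(at("side",(b,r),.07)[::-1])
for c in range(360,550):
    if 440<c<455: continue
    u=cross(t[:,c],90,215,190)
    if u:U.append(at("top",(c,u),.07)[::-1])
for n,P in(("L",L),("R",R),("U",U)):
    k,b,sd,m=fit(P);print(n,"x=%.4f*y+%.4f"%(k,b),sd,m)
w=cv2.imread("pics/side0.png").min(2).astype(float);wt=cv2.imread("pics/top0.png").min(2).astype(float)
F=[]
for c in range(238,288):
    r=cross(s[:,c]*0+w[:,c],120,255,266) 
    g=w[255:275,c]; j=g.argmax()+255; e=cross(w[:,c],(w[j,c]+w[j-5,c])/2,j,j-6)
    if e:F.append(at("side",(c,e),.07))
print("mouth side y=%.4f*x+%.4f sd%.4f n%d"%fit(F))
F=[]
for r in range(203,238):
    g=wt[r,335:360];j=g.argmax()+335;e=cross(wt[r],(wt[r,j]+wt[r,j-5])/2,j,j-6)
    if e:F.append(at("top",(e,r),.07))
print("mouth top y=%.4f*x+%.4f sd%.4f n%d"%fit(F))
A=lambda x,y:(x/4-.375,y/4-.375)
g=lambda x,y,z:at("top",(150+A(x,y)[0],160+A(x,y)[1]),z)
for p in((78,38),(388,90),(33,238),(351,291)):print("stand",g(*p,.02))
print("stick",g(84,76,.05),g(343,118,.05))
h=lambda x,y,z:at("side",(250+A(x,y)[0],160+A(x,y)[1]),z)
print("side near corners",h(40,492,.02),h(275,518,.02),h(313,367,.02), "collar",h(232,455,.05))
k=lambda x,y,z:at("top",(290+A(x-400,y)[0],170+A(x-400,y)[1]),z)
for p in((446,52),(610,52)):print("cap face",k(*p,.07))
k=lambda x,y,z:at("side",(220+A(x-400,y-300)[0],220+A(x-400,y-300)[1]),z)
for p in((691,346),(782,346),(782,468)):print("cap side",k(*p,.07))
E
```

```text
L x=0.0446*y+0.4335 0.0002623637282084264 58
R x=0.0458*y+0.5538 0.000248983045950711 74
U x=0.0473*y+0.5532 0.0003404214527986809 141
mouth side y=-0.0479*x+-0.0614 sd0.0003 n45
mouth top y=-0.0347*x+-0.0691 sd0.0003 n33
stand [0.68169758 0.43399257]
stand [0.63024992 0.19458526]
stand [0.52551942 0.46634352]
stand [0.47514197 0.22661836]
stick [0.64264858 0.42163006] [0.60209694 0.22710449]
side near corners [ 0.48045364 -0.09799278] [ 0.60589747 -0.12165361] [0.64008621 0.0155449 ] collar [ 0.58330292 -0.10589182]
cap face [0.60910205 0.02990589]
cap face [ 0.60414678 -0.09187023]
cap side [0.55514136 0.02887637]
cap side [0.60884214 0.02787747]
cap side [ 0.59965299 -0.09164116]
```

>>> {"method": "servo_tool", "body": {"increments": [[1,0,0,0,-10.6],[1,0,0,0,-10.6],[1,0,0,0,-10.6],[1,0,0,0,-10.6],[1,0,0,0,-10.7]]}}

```text
t: 0.72
tool_pos: [0.2626, -0.5667, 0.2306]
tool_rot: [-2.435, -1.983, -0.001]
contact_force: [0.5, 0.0, -0.2]
opening: 0.0853
grip_force: 0.0
```

>>> {"method": "servo_tool", "body": {"increments": [[1,44,8,0,0],[1,44,8,0,0],[1,44,8,0,0],[1,44,8,0,0],[1,44,8,0,0],[1,44,8,0,0],[1,44,8,0,0],[1,44,8,0,0],[1,44,8,0,0],[1,44,8,0,0],[1,44,8,0,0],[1,44,8,0,0]]}}

```text
t: 2.22
tool_pos: [0.4669, -0.0692, 0.2309]
tool_rot: [-2.442, -1.976, 0.0]
contact_force: [0.4, -0.4, 0.5]
opening: 0.0855
grip_force: 0.0
```

>>> {"method": "servo_tool", "body": {"increments": [[1,42.8,7.1,0,0],[1,42.8,7.1,0,0],[1,42.8,7.1,0,0],[1,42.8,7.1,0,0],[1,42.8,7.1,0,0],[1,42.8,7.1,0,0],[1,42.8,7.1,0,0],[1,42.8,7.1,0,0],[1,42.8,7.1,0,0],[1,42.8,7.1,0,0],[1,0,0,0,0],[1,0,0,0,0]]}}

```text
t: 3.72
tool_pos: [0.6251, 0.3325, 0.2305]
tool_rot: [-2.442, -1.976, 0.003]
contact_force: [-0.9, -0.7, 0.1]
opening: 0.0852
grip_force: 0.0
```

>>> {"method": "servo_tool", "body": {"increments": [[1,2,0,45,0],[1,0,0,45,0],[1,0,0,40,0],[1,0,0,30,0],[1,0,0,20,0],[1,0,0,12,0],[1,0,0,9,0],[1,0,0,0,0],[1,0,0,0,0]], "force": 40}}

```text
t: 4.85
tool_pos: [0.6267, 0.3353, 0.0315]
tool_rot: [2.442, 1.976, 0.003]
contact_force: [-0.5, -0.4, 0.2]
opening: 0.0852
grip_force: 0.0
```

>>> {"method": "servo_tool", "body": {"increments": [[0.2,0,0,0,0],[0.2,0,0,0,0],[0.2,0,0,0,0],[0.2,0,0,0,0],[0.2,0,0,0,0],[0.2,0,0,0,0]]}}

```text
t: 5.6
tool_pos: [0.6254, 0.3352, 0.0307]
tool_rot: [-2.441, -1.976, 0.001]
contact_force: [-5.2, 0.0, 4.6]
opening: 0.0292
grip_force: 39.6
```

>>> {"method": "servo_tool", "body": {"increments": [[0.1,0,0,0,0],[0.1,0,0,0,0],[0.1,0,0,-4,0],[0.1,0,0,-5,0],[0.1,0,0,-6,0],[0.1,0,0,-8,0],[0.1,0,0,-12,0],[0.1,0,0,-25,0],[0.1,0,0,-35,0],[0.1,0,0,-35,0],[0.1,0,0,0,0],[0.1,0,0,0,0]], "force": 90}}

```text
t: 7.1
tool_pos: [0.6265, 0.335, 0.1613]
tool_rot: [2.442, 1.975, 0.003]
contact_force: [-0.9, -0.0, -3.5]
opening: 0.0277
grip_force: 91.8
```

Run:
```python
from h import *
t=get_image("top");s=get_image("side")
cv2.imwrite("pics/t1.png",t[:,:,::-1]);cv2.imwrite("pics/s1.png",s[:,:,::-1])
f=lambda im,x,y,w,h,k:cv2.resize(im[y:y+h,x:x+w],(w*k,h*k),interpolation=cv2.INTER_CUBIC)
cv2.imwrite("pics/c1.png",np.hstack([f(t,130,140,100,130,4),f(s,250,80,100,130,4)])[:,:,::-1])
print(get_obs()['tool_pos'],get_obs()['opening'])
```

```text
[0.62517407 0.33453746 0.15850716] 0.027477203302501578
```

View pics/c1.png

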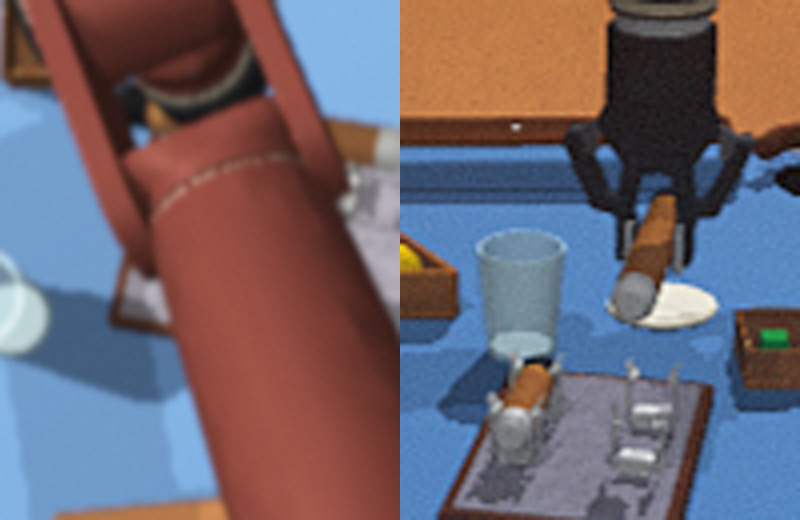

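>>> {"method": "servo_tool", "body": {"increments": [[0.1,0,0,0,-9.4],[0.1,-40.8,-20.6,0,0],[0.1,-40.8,-20.6,0,0],[0.1,-40.8,-20.6,0,0],[0.1,-40.8,-20.6,0,0],[0.1,-40.8,-20.6,0,0],[0.1,-40.8,-20.6,0,0],[0.1,-40.8,-20.6,0,0],[0.1,0,0,0,0],[0.1,0,0,0,0]]}}

```text
t: 8.45
tool_pos: [0.4684, 0.0564, 0.1594]
tool_rot: [-2.272, -2.168, 0.001]
contact_force: [0.1, -0.2, -2.0]
opening: 0.0279
grip_force: 91.9
```

>>> {"method": "servo_tool", "body": {"increments": [[0.1,0,0,40,0],[0.1,0,0,40,0],[0.1,0,0,30,0],[0.1,0,0,20,0],[0.1,0,0,12,0],[0.1,0,0,0,0],[0.1,0,0,0,0],[0.1,0,0,0,0]]}}

```text
t: 9.45
tool_pos: [0.4697, 0.0564, 0.0195]
tool_rot: [2.271, 2.169, 0.002]
contact_force: [0.9, -0.0, -1.7]
opening: 0.0279
grip_force: 91.9
```

Run:
```python
from h import *
ps=[]
for i in range(8):
    t=get_image("top" if i%2 else "side");o=get_obs();ps.append(np.r_[o['tool_pos'],o['tool_rot']*np.sign(o['tool_rot'][0])])
    if i%2: tt=t
    else: s=t
print(np.round(np.mean(ps,0),4),np.round(np.std(ps,0),4))
cv2.imwrite("pics/t2.png",tt[:,:,::-1]);cv2.imwrite("pics/s2.png",s[:,:,::-1])
f=lambda im,x,y,w,h,k:cv2.resize(im[y:y+h,x:x+w],(w*k,h*k),interpolation=cv2.INTER_CUBIC)
cv2.imwrite("pics/c2.png",np.hstack([f(tt,270,160,100,130,4),f(s,210,180,100,130,4)])[:,:,::-1])
```

```text
[4.6910e-01 5.6300e-02 1.8800e-02 2.2717e+00 2.1690e+00 1.1000e-03] [0.0003 0.     0.0003 0.0004 0.0002 0.0007]
```

View pics/c2.png

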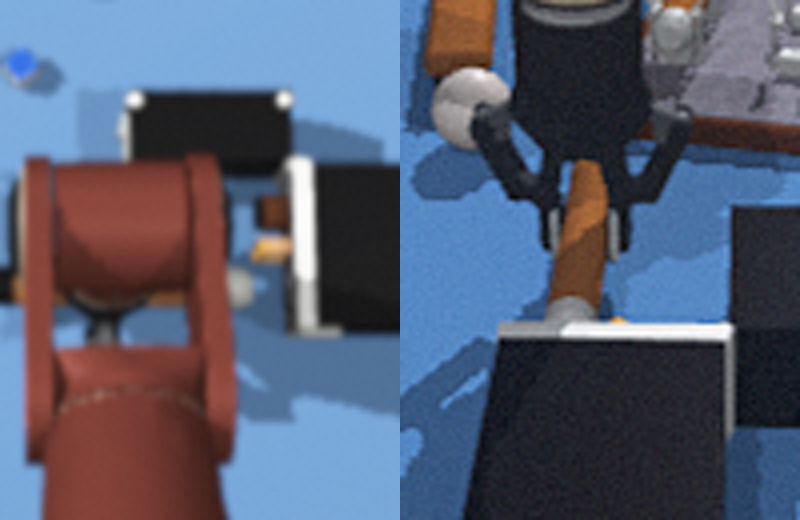

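Run:
```python
from h import *
s=cv2.imread("pics/s2.png").astype(float); im=s[:,:,2]-s[:,:,0]
T=np.array([.4691,.0563]);ux=np.array([.0463,.9989]);uy=np.array([.9989,-.0463]);z=.038
for r in (245,247,249,251,253):
    row=cv2.GaussianBlur(im,(1,3),0)[r]; c=210+int(np.argmax(row[345-210-100+210-60:0:-1])) if 0 else None
    m=[i for i in range(244,266) if row[i]>0]
    if not m: continue
    a=cross(row,0,m[len(m)//2],m[0]-4);b=cross(row,0,m[len(m)//2],m[-1]+4)
    # predicted silhouettes at this row: scan s
    P=np.array([proj("side",[*(T+ux*q+uy*0),z]) for q in np.linspace(-.12,.1,200)])
    e=[np.interp(-r,-P[::-1,1][::-1],P[:,0]) if 0 else P[np.argmin(abs(P[:,1]-r)),0]]
    print(r,a,b,(a+b)/2,e)
print("tip pred side",proj("side",[*(T-ux*.11),z]),"top",proj("top",[*(T-ux*.11),z]),"px/m",proj("side",[.48,-.03,.04])-proj("side",[.47,-.03,.04]))
print("seen tip top at",at("top",(332.1+.3,231.4),.038), "bore pred", proj("side",[.4615,-.084,.07]))
t=cv2.imread("pics/t2.png").astype(int); print(t[224:240:2,326:340].sum(2))
```

```text
245 248.3448275862069 260.72758620689655 254.53620689655173 [np.float64(255.4954719644832)]
247 248.16165413533835 260.3551637279597 254.258408931649 [np.float64(255.2112443282302)]
249 247.80514705882354 259.9318181818182 253.86848262032086 [np.float64(254.88189596432625)]
251 247.38888888888889 259.8991097922849 253.6439993405869 [np.float64(254.58968283657404)]
253 247.09328358208955 259.7287066246057 253.41099510334763 [np.float64(254.29362750577096)]
tip pred side [252.6638455  263.60083875] top [331.07885771 231.41310533] px/m [ 4.39212636 -0.0468263 ]
seen tip top at [ 0.46388343 -0.05751448] bore pred [250.27747467 260.17110692]
[[204 230 288 305 288 284 318 354 345 330 347 367 372 367]
 [279 314 320 314 299 289 281 284 278 284 297 300 299 281]
 [327 408 444 440 427 394 348 314 297 289 278 273 278 261]
 [344 450 503 517 507 487 465 433 417 399 350 297 277 263]
 [314 411 499 525 514 490 453 405 379 366 325 290 276 264]
 [278 343 427 463 457 442 411 342 288 281 274 279 273 262]
 [260 289 339 357 355 332 312 288 274 276 275 275 273 269]
 [260 279 305 304 291 284 285 279 274 277 277 279 273 277]]
```

>>> {"method": "servo_tool", "body": {"increments": [[0.1,-6,0,3,0],[0.1,-8,0,0,0],[0.1,-8,0,0,0],[0.1,-5,0,0,0],[0.1,-3,0,0,0],[0.1,-3,0,0,0]]}}

```text
t: 10.6
tool_pos: [0.4672, 0.0232, 0.0153]
tool_rot: [-2.272, -2.169, -0.0]
contact_force: [-0.1, 0.6, -3.5]
opening: 0.0278
grip_force: 91.9
```

>>> {"method": "servo_tool", "body": {"increments": [[0.1,-2,0,0,0],[0.1,-2,0,0,0],[0.1,-2,0,0,0],[0.1,0,0,0,0]]}}

```text
t: 11.1
tool_pos: [0.4669, 0.0173, 0.0153]
tool_rot: [-2.272, -2.169, 0.0]
contact_force: [0.5, -0.6, -1.8]
opening: 0.0278
grip_force: 91.9
```

>>> {"method": "servo_tool", "body": {"increments": [[0.1,-2,0,0,0],[0.1,-2,0,0,0],[0.1,-2,0,0,0],[0.1,0,0,0,0]]}}

```text
t: 11.6
tool_pos: [0.4666, 0.0112, 0.0153]
tool_rot: [2.272, 2.169, -0.0]
contact_force: [1.0, 0.2, -2.1]
opening: 0.0278
grip_force: 91.9
```

>>> {"method": "servo_tool", "body": {"increments": [[0.1,-2,0,0,0],[0.1,-2,0,0,0],[0.1,-2,0,0,0],[0.1,0,0,0,0]]}}

```text
t: 12.1
tool_pos: [0.4664, 0.0053, 0.0153]
tool_rot: [2.272, 2.169, 0.0]
contact_force: [-0.0, -0.8, -2.3]
opening: 0.0276
grip_force: 91.9
```

>>> {"method": "servo_tool", "body": {"increments": [[0.1,-4,0,0,0],[0.1,-4,0,0,0],[0.1,-4,0,0,0],[0.1,-4,0,0,0],[0.1,-4,0,0,0],[0.1,0,0,0,0]]}}

```text
t: 12.85
tool_pos: [0.4654, -0.0149, 0.0153]
tool_rot: [-2.273, -2.169, -0.0]
contact_force: [0.5, 0.4, -2.1]
opening: 0.0274
grip_force: 91.9
```

>>> {"method": "servo_tool", "body": {"increments": [[0.1,-4,0,0,0],[0.1,-4,0,0,0],[0.1,-4,0,0,0],[0.1,-4,0,0,0],[0.1,-4,0,0,0],[0.1,-4,0,0,0],[0.1,0,0,0,0]]}}

```text
t: 13.72
tool_pos: [0.4644, -0.0388, 0.0154]
tool_rot: [2.273, 2.169, 0.0]
contact_force: [1.4, 0.1, -1.5]
opening: 0.0273
grip_force: 91.9
```

>>> {"method": "servo_tool", "body": {"increments": [[0.3,0,0,0,0],[0.45,0,0,0,0],[0.6,0,0,0,0],[0.6,0,0,0,0],[0.6,0,0,0,0],[0.6,0,0,0,0]], "force": 30}}

```text
t: 14.48
tool_pos: [0.4644, -0.0386, 0.0154]
tool_rot: [2.272, 2.169, 0.0]
contact_force: [-0.3, 0.3, -0.3]
opening: 0.0511
grip_force: 0.0
```

>>> {"method": "servo_tool", "body": {"increments": [[0.6,15,0,0,0],[0.6,15,0,0,0],[0.6,15,0,0,0],[0.6,15,0,0,0],[0.6,10,0,0,0],[0.6,0,0,0,0],[0.6,0,0,0,0]]}}

```text
t: 15.35
tool_pos: [0.4676, 0.0312, 0.0153]
tool_rot: [2.272, 2.169, -0.0]
contact_force: [-0.4, -0.3, -0.1]
opening: 0.051
grip_force: 0.0
```

>>> {"method": "servo_tool", "body": {"increments": [[0.2,0,0,0,0],[0.2,0,0,0,0],[0.2,0,0,0,0],[0.2,0,0,0,0],[0.2,0,0,0,0],[0.2,0,0,0,0]]}}

```text
t: 16.1
tool_pos: [0.4676, 0.0311, 0.0153]
tool_rot: [2.272, 2.169, -0.001]
contact_force: [-0.0, -3.6, -0.7]
opening: 0.0288
grip_force: 32.5
```

Run:
```python
from h import *
s=get_image("side");t=get_image("top");cv2.imwrite("pics/s3.png",s[:,:,::-1])
f=lambda im,x,y,w,h,k:cv2.resize(im[y:y+h,x:x+w],(w*k,h*k),interpolation=cv2.INTER_CUBIC)
cv2.imwrite("pics/c3.png",np.hstack([f(t,260,160,100,130,4),f(s,210,180,100,130,4)])[:,:,::-1])
```

```text
(no output)
```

View pics/c3.png

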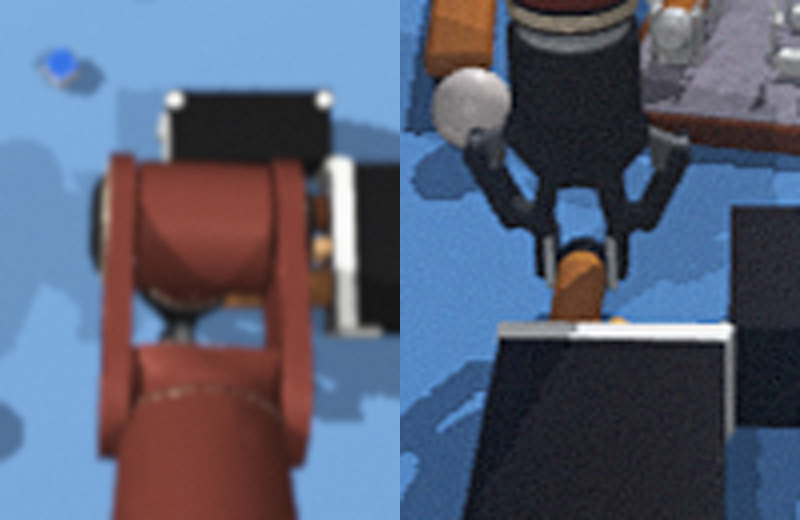

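The stick is in the bore and gripped near its rear end, with the bumper at side px (257,240). Next I'll level it and push.

>>> {"method": "servo_tool", "body": {"increments": [[0.1,0,0,-1.5,0],[0.1,0,0,-1.5,0],[0.1,-2,0,0,0],[0.1,-3,0,0,0],[0.1,-3,0,0,0],[0.1,0,0,0,0]], "force": 60}}

```text
t: 16.95
tool_pos: [0.4671, 0.0231, 0.0182]
tool_rot: [-2.273, -2.169, 0.0]
contact_force: [-0.0, 1.0, -1.5]
opening: 0.0281
grip_force: 60.5
```

>>> {"method": "servo_tool", "body": {"increments": [[0.1,-4,0,0,0],[0.1,-4,0,0,0],[0.1,-4,0,0,0],[0.1,-4,0,0,0],[0.1,0,0,0,0]]}}

```text
t: 17.58
tool_pos: [0.4666, 0.0071, 0.0186]
tool_rot: [2.272, 2.169, 0.0]
contact_force: [-0.8, 1.9, 0.7]
opening: 0.0283
grip_force: 60.8
```

>>> {"method": "servo_tool", "body": {"increments": [[0.1,-4,0,0,0],[0.1,-4,0,0,0],[0.1,-4,0,0,0],[0.1,-4,0,0,0],[0.1,-4,0,0,0],[0.1,-4,0,0,0],[0.1,0,0,0,0]]}}

```text
t: 18.45
tool_pos: [0.4661, -0.014, 0.0199]
tool_rot: [-2.271, -2.165, -0.008]
contact_force: [-2.2, 14.0, 9.9]
opening: 0.0282
grip_force: 61.8
```

>>> {"method": "servo_tool", "body": {"increments": [[0.1,-4,0,0,0],[0.1,-4,0,0,0],[0.1,-4,0,0,0],[0.1,-4,0,0,0],[0.1,-4,0,0,0],[0.1,-3,0,0,0],[0.1,0,0,0,0]]}}

```text
t: 19.32
tool_pos: [0.4653, -0.0356, 0.021]
tool_rot: [-2.27, -2.162, -0.011]
contact_force: [-5.6, 21.7, 18.9]
opening: 0.028
grip_force: 62.8
```

>>> {"method": "servo_tool", "body": {"increments": [[0.1,0,0,-2,0],[0.1,0,0,-2,0],[0.1,0,0,-1,0],[0.1,0,0,0,0],[0.1,0,0,0,0]]}}

```text
t: 19.95
tool_pos: [0.4639, -0.0397, 0.0229]
tool_rot: [-2.272, -2.169, 0.001]
contact_force: [-0.0, 1.1, -4.4]
opening: 0.0277
grip_force: 60.7
```

>>> {"method": "servo_tool", "body": {"increments": [[0.3,0,0,0,0],[0.45,0,0,0,0],[0.6,0,0,0,0],[0.6,0,0,0,0],[0.6,0,0,0,0],[0.6,15,0,0,0],[0.6,20,0,0,0],[0.6,15,0,0,0],[0.3,0,0,2,0],[0,0,0,0,0],[0,0,0,0,0],[0,0,0,0,0]], "force": 30}}

```text
t: 21.45
tool_pos: [0.4666, 0.01, 0.0213]
tool_rot: [2.273, 2.169, -0.0]
contact_force: [0.4, -0.3, 0.3]
opening: -0.0001
grip_force: 0.0
```

>>> {"method": "servo_tool", "body": {"increments": [[0,0,0,0,0],[0,0,0,0,0],[0,0,0,0,0],[0,-6,0,0,0],[0,-6,0,0,0],[0,-5,0,0,0],[0,-5,0,0,0],[0,-4,0,0,0],[0,-4,0,0,0],[0,0,0,0,0]]}}

```text
t: 22.7
tool_pos: [0.4652, -0.02, 0.0213]
tool_rot: [2.272, 2.169, -0.0]
contact_force: [-1.1, 0.4, -0.1]
opening: -0.0002
grip_force: 0.0
```

>>> {"method": "servo_tool", "body": {"increments": [[0,-3,0,0,0],[0,-3,0,0,0],[0,-3,0,0,0],[0,-3,0,0,0],[0,-3,0,0,0],[0,0,0,0,0]]}}

```text
t: 23.45
tool_pos: [0.4645, -0.035, 0.0213]
tool_rot: [2.272, 2.169, -0.0]
contact_force: [0.3, 0.5, -0.4]
opening: -0.0
grip_force: 0.0
```

>>> {"method": "servo_tool", "body": {"increments": [[0,-2,0,0,0],[0,-2,0,0,0],[0,-2,0,0,0],[0,0,0,0,0],[0,0,0,0,0]]}}

```text
t: 24.08
tool_pos: [0.4643, -0.0407, 0.0213]
tool_rot: [2.272, 2.169, -0.0]
contact_force: [0.9, 0.3, 0.4]
opening: -0.0
grip_force: 0.0
```

>>> {"method": "servo_tool", "body": {"increments": [[0,-2,0,0,0],[0,-2,0,0,0],[0,0,0,0,0],[0,0,0,0,0]]}}

```text
t: 24.58
tool_pos: [0.4641, -0.0447, 0.0213]
tool_rot: [2.272, 2.169, -0.0]
contact_force: [-0.9, 0.4, -0.4]
opening: 0.0003
grip_force: 0.0
```

>>> {"method": "servo_tool", "body": {"increments": [[0,-2,0,0,0],[0,0,0,0,0],[0,0,0,0,0]]}}

```text
t: 24.95
tool_pos: [0.4639, -0.0467, 0.0213]
tool_rot: [2.272, 2.169, -0.0]
contact_force: [-1.3, 0.9, -0.7]
opening: 0.0002
grip_force: 0.0
```

Run:
```python
from h import *
s=get_image("side");t=get_image("top")
f=lambda im,x,y,w,h,k:cv2.resize(im[y:y+h,x:x+w],(w*k,h*k),interpolation=cv2.INTER_CUBIC)
cv2.imwrite("pics/c4.png",np.hstack([f(t,280,160,100,130,4),f(s,210,180,100,130,4)])[:,:,::-1])
```

```text
(no output)
```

View pics/c4.png

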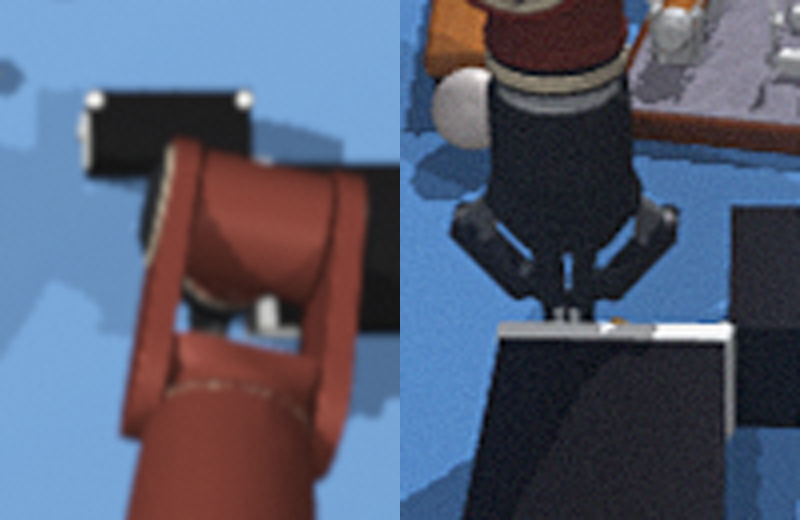

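The picture shows the closed fingers in line with the bore, close to the mouth (side px ~(352,260)). There's no contact force yet, so I'll keep going in small steps.

>>> {"method": "servo_tool", "body": {"increments": [[0,-2,0,0,0],[0,0,0,0,0],[0,0,0,0,0]]}}

```text
t: 25.42
tool_pos: [0.4639, -0.0487, 0.0213]
tool_rot: [2.272, 2.169, -0.0]
contact_force: [0.2, 0.4, 0.5]
opening: 0.0002
grip_force: 0.1
```

>>> {"method": "servo_tool", "body": {"increments": [[0,-1.5,0,0,0],[0,0,0,0,0],[0,0,0,0,0]]}}

```text
t: 25.8
tool_pos: [0.4638, -0.0494, 0.0213]
tool_rot: [-2.272, -2.169, -0.002]
contact_force: [0.0, 5.5, 1.5]
opening: -0.0002
grip_force: 2.5
```

>>> {"method": "servo_tool", "body": {"increments": [[0,-1.5,0,0,0],[0,0,0,0,0],[0,0,0,0,0]]}}

```text
t: 26.18
tool_pos: [0.4638, -0.0494, 0.0213]
tool_rot: [-2.27, -2.166, -0.006]
contact_force: [0.1, 11.3, 2.2]
opening: -0.0
grip_force: 5.6
```

The stick is home: contact is hard with the end 25 mm out of the mouth. Now the cap.

>>> {"method": "servo_tool", "body": {"increments": [[0,10,0,0,0],[0,25,0,0,0],[0,25,0,0,0],[0,0,0,-50,0],[0,0,0,-50,0],[0,0,0,-30,0],[0,0,44,0,0],[0,0,44,0,0],[0,0,45,0,0],[0,0,45,0,0],[0,0,0,0,0],[0,0,0,0,0]]}}

```text
t: 27.68
tool_pos: [0.6436, 0.0001, 0.1507]
tool_rot: [-2.272, -2.169, 0.002]
contact_force: [-0.5, 0.9, 0.1]
opening: -0.0001
grip_force: 0.0
```

Run:
```python
from h import *
s=get_image("side");t=get_image("top");o=get_obs();print(o['tool_pos'],o['q'])
f=lambda im,x,y,w,h,k:cv2.resize(im[y:y+h,x:x+w],(w*k,h*k),interpolation=cv2.INTER_CUBIC)
cv2.imwrite("pics/c5.png",np.hstack([f(t,280,160,100,130,4),f(s,210,180,100,130,4)])[:,:,::-1])
H=np.array([.549,-.088])
tx=np.array([np.cos(np.radians(87.4)),np.sin(np.radians(87.4))]);ty=np.array([tx[1],-tx[0]])
prev=None
for th in range(90,-1,-10):
    u=np.radians(177.4-th);n=u-np.pi/2;N=np.array([np.cos(n),np.sin(n)]);U=np.array([np.cos(u),np.sin(u)])
    h=.011*abs(N@tx)+.0145*abs(N@ty);P=H+.09*U+(.055+h)*N
    if prev is None:print(P)
    else:d=(P-prev)*1000;print(th,P.round(4),(d@tx).round(1),(d@ty).round(1))
    prev=P
```

```text
[6.43288241e-01 2.30825344e-04 1.51338156e-01] [-1.15066285e-01  1.54431558e-01  1.63984212e+00 -4.15107619e-04
  1.34769329e+00 -6.88700868e-02]
[ 0.62251112 -0.00124538]
80 [0.608  0.0104] 11.0 -15.0
70 [0.5912 0.0195] 8.3 -17.2
60 [0.5724 0.0255] 5.1 -19.0
50 [0.5525 0.0279] 1.5 -20.1
40 [0.532  0.0265] -2.4 -20.4
30 [0.5119 0.021 ] -6.4 -19.9
20 [0.4929 0.0115] -10.3 -18.5
10 [ 0.4761 -0.0017] -13.9 -16.2
0 [ 0.4621 -0.018 ] -16.9 -13.2
```

View pics/c5.png

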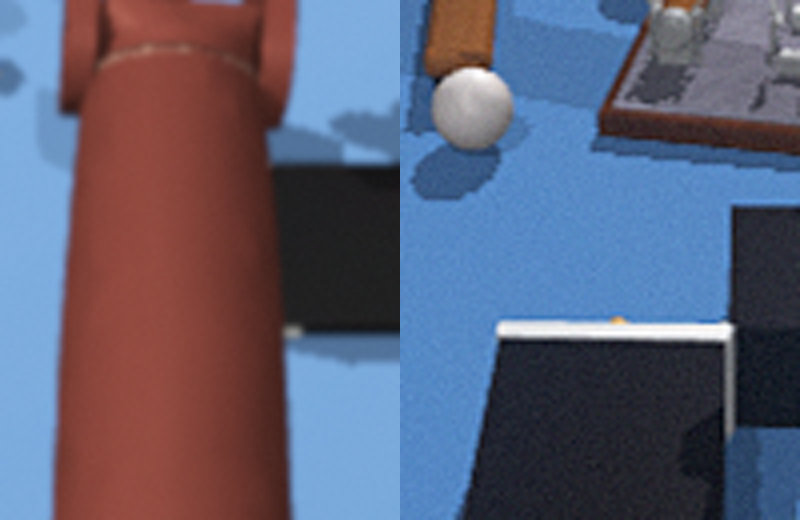

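The area around the mouth is clear: in the side view only the shaft tip shows past the band at (364,260), and the arm hides the mouth in the top view. The cap is unchanged. Descending beside it and starting the arc.

>>> {"method": "servo_tool", "body": {"increments": [[0,0,5,0,0],[0,0,0,45,0],[0,0,0,40,0],[0,0,0,20,0],[0,0,0,0,0],[0,0,-10,0,0],[0,0,-10,0,0],[0,0,-5,0,0],[0,0,0,0,0]]}}

```text
t: 28.9
tool_pos: [0.6241, 0.0011, 0.0469]
tool_rot: [2.272, 2.169, 0.001]
contact_force: [0.3, -0.0, -0.9]
opening: 0.0002
grip_force: 0.0
```

>>> {"method": "servo_tool", "body": {"increments": [[0,5.5,-7.5,0,0],[0,5.5,-7.5,0,0],[0,4.2,-8.6,0,0],[0,4.1,-8.6,0,0],[0,0,0,0,0]]}}

```text
t: 29.52
tool_pos: [0.592, 0.0224, 0.046]
tool_rot: [-2.271, -2.169, 0.001]
contact_force: [0.4, -0.1, -0.6]
opening: -0.0002
grip_force: 0.0
```

>>> {"method": "servo_tool", "body": {"increments": [[0,2.6,-9.5,0,0],[0,2.5,-9.5,0,0],[0,0.8,-10,0,0],[0,0.7,-10.1,0,0],[0,-1.2,-10.2,0,0],[0,-1.2,-10.2,0,0],[0,0,0,0,0]]}}

```text
t: 30.4
tool_pos: [0.5327, 0.0288, 0.046]
tool_rot: [-2.272, -2.169, 0.001]
contact_force: [0.1, -0.2, -0.6]
opening: -0.0
grip_force: 0.0
```

Run:
```python
from h import *
s=get_image("side");print("old cap place",s[245,305],s[235,300])
print("blue at near cap expected",[s[r,c].tolist() for r,c in((255,285),(250,280),(250,290))])
```

```text
old cap place [ 76 122 174] [ 79 119 170]
blue at near cap expected [[24, 30, 36], [24, 25, 38], [35, 37, 44]]
```

>>> {"method": "servo_tool", "body": {"increments": [[0,-3.2,-10,0,0],[0,-3.2,-10,0,0],[0,-5.2,-9.2,0,0],[0,-5.1,-9.2,0,0]]}}

```text
t: 30.95
tool_pos: [0.494, 0.0136, 0.0463]
tool_rot: [2.272, 2.169, 0.0]
contact_force: [1.1, 0.5, 0.3]
opening: 0.0003
grip_force: 0.5
```

The cap is moving. Now finishing the swing.

>>> {"method": "servo_tool", "body": {"increments": [[0,-6.9,-8.1,0,0],[0,-6.9,-8.1,0,0],[0,-5.6,-4.4,0,0],[0,-5.6,-4.4,0,0],[0,0,0,0,0]]}}

```text
t: 31.58
tool_pos: [0.4682, -0.0105, 0.0462]
tool_rot: [2.272, 2.169, -0.001]
contact_force: [0.3, -0.8, -0.2]
opening: 0.0002
grip_force: 0.0
```

>>> {"method": "servo_tool", "body": {"increments": [[0,-3,0,0,0],[0,-3,0,0,0],[0,0,0,0,0]]}}

```text
t: 31.95
tool_pos: [0.4681, -0.016, 0.046]
tool_rot: [-2.272, -2.169, 0.001]
contact_force: [-0.4, 1.0, -0.2]
opening: -0.0003
grip_force: 0.7
```

>>> {"method": "servo_tool", "body": {"increments": [[0,-2,0,0,0],[0,0,0,0,0],[0,0,0,0,0]]}}

```text
t: 32.33
tool_pos: [0.4681, -0.018, 0.0462]
tool_rot: [2.272, 2.17, -0.0]
contact_force: [-1.8, 1.5, -0.3]
opening: 0.0004
grip_force: 0.9
```

>>> {"method": "servo_tool", "body": {"increments": [[0,-2,0,0,0],[0,0,0,0,0],[0,0,0,0,0]]}}

```text
t: 32.7
tool_pos: [0.4679, -0.0195, 0.0463]
tool_rot: [-2.271, -2.169, -0.001]
contact_force: [-0.8, 4.7, 0.1]
opening: 0.0002
grip_force: 2.3
```

>>> {"method": "servo_tool", "body": {"increments": [[0,-1.5,0,0,0],[0,0,0,0,0],[0,0,0,0,0]]}}

```text
t: 33.08
tool_pos: [0.4679, -0.0196, 0.0463]
tool_rot: [-2.27, -2.167, -0.004]
contact_force: [-1.6, 10.5, 1.3]
opening: 0.0003
grip_force: 5.2
```

The hard stop came exactly where a shut cap should be. I'll back off and check.

>>> {"method": "servo_tool", "body": {"increments": [[0,5,0,0,0],[0,15,0,0,0],[0,25,0,0,0],[0,0,0,-50,0],[0,0,0,-50,0],[0,0,0,-50,0],[0,30,0,0,0],[0,40,0,0,0],[0,40,0,0,0],[0,0,0,0,0],[0,0,0,0,0]]}}

```text
t: 34.45
tool_pos: [0.4753, 0.1334, 0.1964]
tool_rot: [2.271, 2.17, -0.0]
contact_force: [-0.1, -0.0, -0.2]
opening: 0.0001
grip_force: 0.0
```

Run:
```python
from h import *
s=get_image("side");t=get_image("top")
f=lambda im,x,y,w,h,k:cv2.resize(im[y:y+h,x:x+w],(w*k,h*k),interpolation=cv2.INTER_CUBIC)
cv2.imwrite("pics/c6.png",np.hstack([f(t,240,130,130,190,3),f(s,200,130,130,190,3)])[:,:,::-1])
```

```text
(no output)
```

View pics/c6.png

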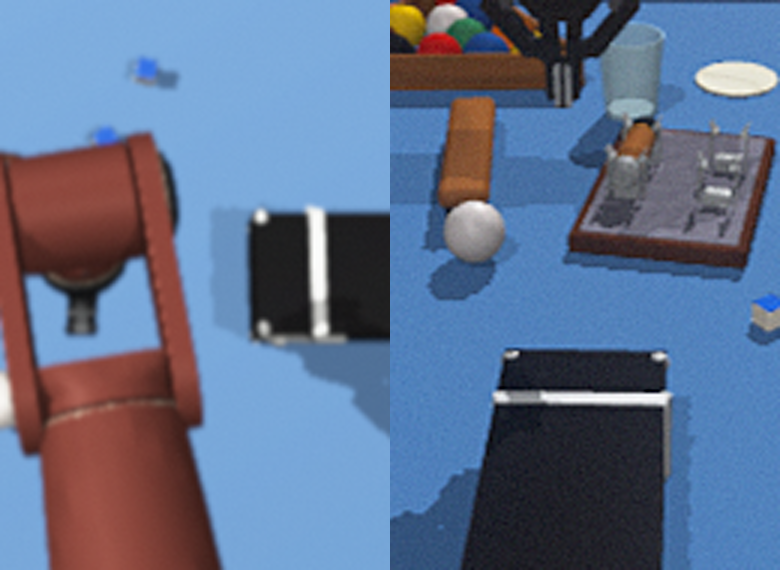

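The cap sits flush and parallel to the mouth band (top px ~(324–345, 200–243)). The short stick is still in its clips, and the other objects in view are where they were.

```bash
python3 -c "
from station import *
print(finish_job())"
```

```text
the job is handed in; nothing more can be done
None
```

The long extension is fully home in the empty channel, the end cap is swung shut, and the short extension is still in its clips; I handed the job in at about 34.5 s with the arm clear of everything.

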